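# Uncouple the blow nozzle from the air station

## Robot

A 6-joint arm with a two-finger parallel gripper is mounted at the origin on the work surface. World frame = base frame: x ahead of the robot, y to its left, z up, the work surface at z = 0. Lengths are in m, angles in rad, forces in N, time in s.
With the tool pointing down it reaches from about 0.325 to 0.925 m from the base axis. Payload 3.1 kg.
Tool frame: the origin (TCP) lies on the centre line of the jaws, within the pads' length; the fingertips stand 17 mm ahead of it and the grasp point (between the pads) lies 2 mm behind it; z points along the fingers, y is the line along which they close (so a half turn about z gives the same grasp; the last joint's range is limited). The gripper opens to 85 mm and grips with 20 to 120 N. Pads are 22 mm wide; open, the fingers measure 114 mm over their backs; the gripper's body (76 mm by 85 mm) begins 54 mm behind the grasp point. The pads swing forward as they close: fully open they stand 13 mm farther back than shut.
Start: joints at [1.166, 0.217, 1.613, -0, 1.311, -0.112], TCP at [0.18, 0.598, 0.216] pointing down, gripper open.
Joint ranges: [-2.75, 2.75], [-0.78, 2.1], [0.31, 2.55], [-1.13, 4.27], [0.13, 2.63], [-2.58, 2.58]. Speed limits (rad/s): [2.79, 2.79, 3.14, 3.14, 3.14, 3.14].

## Interface

Orientations are given as a 3x3 rotation matrix whose columns are the frame's x, y, z axes.
In Python, from station import arm gives the robot as it stands. The module is installed in compiled form; this text tells all that it offers.
- The arm moves only by the shell command python3 -m crank 'ROWS' [FORCE]. ROWS is JSON, a list of rows, each a list of 3 entries, a list of its own where there are three numbers: the finger opening in mm, from 0 to 85.4, then the shift along the tool's x, y, z in mm, then the turn about the tool's z in rad. In form: [[hand, [x, y, z], roll], ...]. A call has 1 to 20 rows; each row shifts and turns the commanded pose from where the row before left it, along the tool's axes as they then stand; what a row does not reach is not made up. A row lasts 1/12 s, in which the tool goes at most 41.7 mm and 7.16 degrees, less where a joint would pass 70% of its speed; a pose out of reach is approached as far as the arm can. A call is refused whole if a number of a shift passes 41.7 or a number of a turn 0.125, either way. A call with a gripper value outside its range is refused whole. The fingers move at their own pace and stop on an object; FORCE is the grip in N (left out, the last holds). Time passes only in rows, so rows that do not move let the fingers close. It gives the time, the measured TCP pose, the force, the opening and the grip force at its end, in the units of the state.
- arm.get_obs(): the state, without advancing time (a new reading comes with each control period).
- arm.capture(name): name is "scene" or "side" or "wrist"; returns the picture (420x560x3 uint8, red, green, blue); there is no depth.
- arm.calibration(name): a dict with "fx", "fy", "cx", "cy" (pixels), "rvec" (rotation vector, rad) and "tvec" (3), from world to camera coordinates, as OpenCV has them. Camera axes: x right, y down, z forward; pixel columns grow to the right and rows downward; lengths in m; the calibration is good to about 2 mm. A picture is of the moment at which its call begins: read the wrist's pose just before it. calibration takes no time and is no camera call; for the wrist camera it gives the pose at the moment of the call.
- arm.job_done(): hands the job in; it is judged then, once.
The state is a dict: "time_s": time; "joint_pos": joint angles; "qvel": joint speeds; "effort": joint torques, N m; "position": TCP position; "eef_rot": TCP orientation; "wrist_force": force on the tool from outside, world axes, zero at the start; "ft_torque": the same for the moment, N m; "finger_gap": opening from 0.0 (shut) to 1.0 (fully open); "grip_force": force on a finger pad.
Only numpy, scipy, OpenCV 4.12 (cv2) and the standard library are available. Lean on these libraries where they do the work, as an engineer would, in place of code of your own. Each camera call takes 0.05 s, during which the arm holds its last target. There are 200 camera calls.

## Task

The box folding is finished, so take the blow nozzle off the air station: pull the coupler's sprung collar back towards the block to release the nozzle, then draw the nozzle straight out of its socket. Set it down (do not drop it) so that it lies wholly inside the open steel tray, let go, and leave the tape roll, the small box and the jar where they are.

Things in the scene. Friction and masses are not known exactly. Their poses are not given: they have to be found in the camera images.
- station: Air station, fixed: an aluminium block (62 x 70 mm, top at 125 mm) on a dark 12 mm foot plate, with a level steel quick coupler sticking out of its front. Origin on the table right under the coupler's mouth; own -x points out of the mouth along the coupler's axis, own +x back to the block, z up. The axis is 100 mm above the table.
- mouth (a point): Centre of the coupler's mouth, on its axis; axes as the station's. The barrel behind it is 26 mm across and 95 mm long, up to the block's face. Below it is free space down to the table for the first 65 mm, then the foot plate.
- collar (a joint): Slide of the sprung collar, in m: 0 = home, 0.012 = fully back, to the block (station +x). Spring: 4 N at home, 8.5 N fully back; it returns when let go. From about 0.008 the nozzle is unlatched and a spring in the socket pushes it about 26 mm out within about 0.8 s; keep the collar back that long, then it may be let go. The nozzle stays in the socket, loose.
- collar_grip (a point): Point on the axis in the collar's ribbed sleeve; moves with the collar, at home 34 mm behind the mouth; axes as the station's. Steel sleeve 38 mm across, from 14 mm in front of this point to 15 mm behind it; then a flange 50 mm across, 6 mm thick. 40 mm of plain barrel are free behind the flange, 20 mm in front of the sleeve.
- nozzle: Blow nozzle, loose, 149 mm long, about 0.12 kg, its round 14 mm steel shank 62 mm deep in the coupler. Origin on its axis, in the middle of its black square grip (44 mm long, 26 x 26 mm), at the start 30 mm outside the mouth. Own +x points to the shank's nose, -x to the thin jet. Latched at the start; after it pops out 26 mm, draw it straight out 45 mm or more further.
- nozzle_nose (a point): End of the nozzle's shank, on its axis, 92 mm from the nozzle's origin.
- nozzle_jet (a point): Thin end of the nozzle's jet, on its axis, 57 mm from the nozzle's origin.
- tray: Open steel tray, fixed, 230 (own x) x 170 (own y) x 40 mm high, walls and floor 4 to 5 mm thick. Origin under the centre of its floor; z up. It stands on the other side of the table's middle from the station, left or right.
- tape_roll: Bystander: roll of paper tape standing flat, 72 mm across, 48 mm high. Origin at its foot.
- small_box: Bystander: closed eight-sided cardboard box, 150 mm across, 36 mm high. Origin at its foot.
- paste_jar: Bystander: closed jar, 68 mm across, 95 mm high. Origin at its foot.
Things that resemble listed ones, but are neither listed nor needed, are in the scene too. What is meant by the nozzle is not blue, green or turquoise, and is the smaller of those in its own colour.

How it is judged:
By the outcome, as a careful person would: the job done as asked, in the order asked, and still so for the second after the job is handed in, with the robot touching nothing.
It also fails if it takes over 48 s, if anything falls off the work surface, if the arm or the gripper's body presses on something with over 40 N, if the wrist force passes 120 N, or if a joint passes its speed limit or range.

## Working session

There is one attempt and no reset: what is moved stays moved. The work goes in short steps, Python scripts to look and compute and a shell command to move; the robot and the scene stay as the last step left them, time stands still between calls to the robot, and variables do not carry over. Pictures are saved under pics/ and viewed, at most 10 in all, crops included, and the job is handed in when it is done.

```bash
mkdir -p pics; cat > h.py <<'E'
import numpy as np, cv2
from station import arm
def cal(n):
    c=arm.calibration(n);R=cv2.Rodrigues(np.array(c["rvec"],float))[0];t=np.array(c["tvec"],float).ravel()
    return c,R,t
def ray(C,u,v):
    c,R,t=C
    d=R.T@np.array([(u-c["cx"])/c["fx"],(v-c["cy"])/c["fy"],1.]);return -R.T@t,d/np.linalg.norm(d)
def plane(C,u,v,z):
    o,d=ray(C,u,v);return o+d*(z-o[2])/d[2]
def tri(*cs):
    A=np.zeros((3,3));b=np.zeros(3);L=[]
    for C,u,v in cs:
        o,d=ray(C,u,v);P=np.eye(3)-np.outer(d,d);A+=P;b+=P@o;L.append((P,o))
    x=np.linalg.solve(A,b);return x,[round(float(np.linalg.norm(P@(x-o)))*1000,1) for P,o in L]
def proj(C,p):
    c,R,t=C;q=R@np.array(p)+t;return np.array([c["fx"]*q[0]/q[2]+c["cx"],c["fy"]*q[1]/q[2]+c["cy"]])
E
python3 - <<'E'
from h import *
a=arm.capture("scene");b=arm.capture("side")
np.save("a.npy",a);np.save("b.npy",b)
for n,i in (("scene",a),("side",b)):
    cv2.imwrite(f"pics/{n}0.png",cv2.resize(i[:,:,::-1],(800,600),interpolation=cv2.INTER_CUBIC))
    C=cal(n);print(n,-C[1].T@C[2],C[1][2],C[0]["fx"])
o=arm.get_obs();print(o)
E
```

```text
scene [ 1.04246964 -0.53544698  1.19490539] [-0.35143959  0.41594113 -0.83873905] 400.8592207070192
side [ 0.01083862 -0.93406052  0.88084864] [ 0.41184855  0.7097753  -0.5714891 ] 499.04754193515095
{'time_s': 0.1, 'joint_pos': array([ 1.16578685e+00,  2.17705558e-01,  1.61474448e+00,  6.95285016e-06,
        1.31131201e+00, -1.12216302e-01]), 'qvel': array([-5.42878776e-04, -2.11292370e-03, -4.35432656e-03, -1.23721686e-03,
       -8.12216105e-05,  6.73426673e-04]), 'effort': array([-7.73534084e-04, -3.98070288e+01, -3.04972529e+01, -7.23858034e-05,
        4.04277918e-03, -2.80603990e-05]), 'position': array([0.18007985, 0.59770782, 0.21489749]), 'eef_rot': array([[-9.57440801e-01,  2.88628432e-01, -8.60975580e-04],
       [ 2.88629608e-01,  9.57438763e-01, -1.99123535e-03],
       [ 2.49604257e-04, -2.15499301e-03, -9.99997647e-01]]), 'wrist_force': array([-0.21323031, -0.30666151, -0.19545025]), 'ft_torque': array([-0.07803508, -0.05748318, -0.01084603]), 'grip_force': 0.0, 'finger_gap': 0.9994441152612005}
```

View pics/scene0.png

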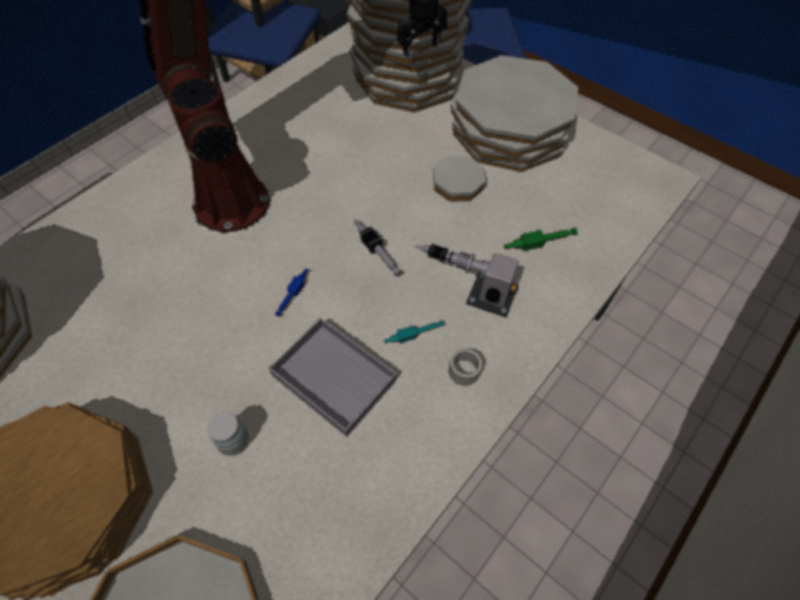

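View pics/side0.png

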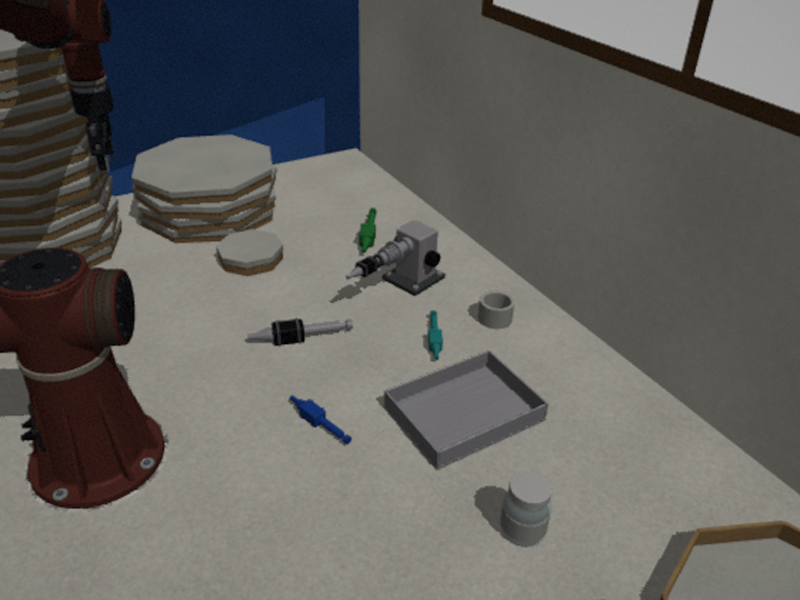

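Both pictures are shown at 800x600, so native pixels are these times 0.7.
- **Scene:** the station block is at (500,280) with its coupler pointing left. The nozzle in the coupler has its grip at (437,252). A second, larger black and steel nozzle lies at (378,247). The blue, turquoise and green ones are at (293,290), (410,332) and (540,240). The tray is at (335,375), the tape roll at (467,366), the small box at (460,178) and the jar at (227,432).
- **Side:** the coupled nozzle is at (368,266), the larger loose one at (290,331) and the tray at (465,408).

The nozzle meant is the one in the coupler, because it is black, the smaller of the two black ones, and seated in the socket. I'll confirm with a crop.

```bash
python3 - <<'E'
from h import *
a=np.load("a.npy");b=np.load("b.npy")
def crop(i,x,y,w,h,s):
    o=cv2.resize(i[y:y+h,x:x+w,::-1],None,fx=s,fy=s,interpolation=cv2.INTER_CUBIC)
    o=cv2.convertScaleAbs(o,alpha=1.6)
    for k in range(0,w,10): cv2.line(o,(k*s,0),(k*s,4 if (x+k)%50 else 14),(0,0,255),1)
    for k in range(0,h,10): cv2.line(o,(0,k*s),(4 if (y+k)%50 else 14,k*s),(0,0,255),1)
    return o
# scene origin (240,150) scale 6 ; side origin (230,150) scale 6
A=crop(a,245,150,130,50,6);B=crop(b,230,150,130,50,6)
cv2.imwrite("pics/crop1.png",np.vstack([A,B]))
E
```

```text
(no output)
```

View pics/crop1.png

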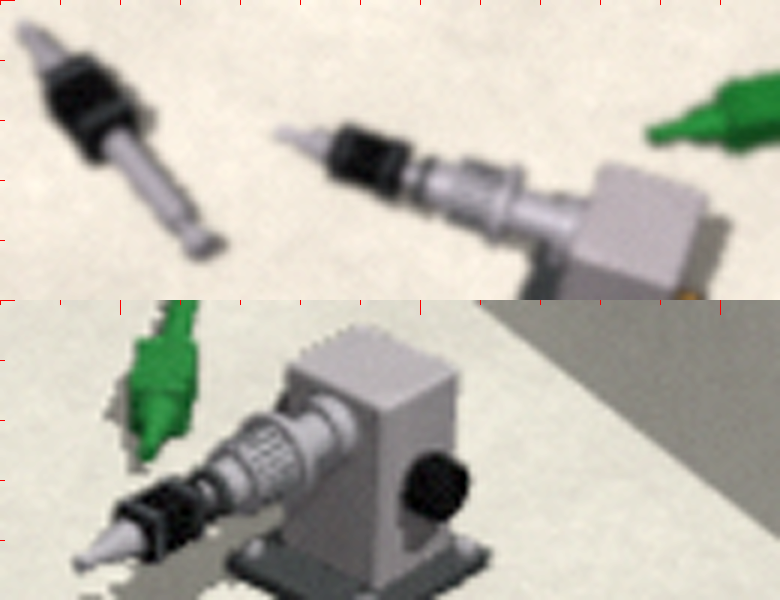

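The crop confirms it: the coupled nozzle's grip is smaller than the loose black one's. Its jet tip is at native scene (291.2,172.2) and side (243.3,193.7). Next I'll triangulate it.

```bash
python3 - <<'E'
from h import *
np.set_printoptions(precision=4,suppress=True)
S=cal("scene");D=cal("side")
s=lambda x,y:(S,245+x/6,150+y/6); d=lambda x,y:(D,230+x/6,150+(y-300)/6)
P={}
for n,p,q in (("jet",(277,133),(80,562)),("grip",(368,160),(160,520)),("collar",(478,195),(264,464)),("barrelend",(572,222),(338,424))):
    P[n],r=tri(s(*p),d(*q));print(n,P[n],r)
v=P["barrelend"]-P["jet"];print("axis yaw",np.degrees(np.arctan2(v[1],v[0])),np.degrees(np.arctan2((P["collar"]-P["jet"])[1],(P["collar"]-P["jet"])[0])))
print("len",[np.linalg.norm(P[k]-P["jet"]) for k in P])
for n,C,cs in (("scene",S,[(325,320),(400,373),(347,433),(271,370)]),("side",D,[(387,398),(489,355),(547,405),(437,461)])):
    Q=np.array([plane(C,x*.7,y*.7,.04) for x,y in cs]);print(n,Q[:,:2].round(3).tolist(),Q.mean(0),np.linalg.norm(Q-np.roll(Q,-1,0),axis=1))
for n,C,(x,y) in (("tape",S,(467,352)),("box",S,(460,172)),("jar",S,(224,418)),("big",S,(378,247))):
    print(n,plane(C,x*.7,y*.7,{"tape":.048,"box":.036,"jar":.095,"big":.02}[n]))
E
```

```text
jet [0.5316 0.1558 0.0989] [0.9, 0.9]
grip [0.5836 0.1742 0.098 ] [0.0, 0.0]
collar [0.6495 0.1895 0.1044] [1.3, 1.3]
barrelend [0.7017 0.2067 0.1055] [2.5, 2.5]
axis yaw 16.65546872970712 15.962994285498805
len [np.float64(0.0), np.float64(0.055269418705380595), np.float64(0.12281112917939846), np.float64(0.17768138536807648)]
scene [[0.482, -0.116], [0.703, -0.106], [0.707, -0.283], [0.481, -0.287]] [ 0.593 -0.198  0.04 ] [0.2211 0.1766 0.2264 0.1704]
side [[0.46, -0.138], [0.685, -0.125], [0.693, -0.284], [0.459, -0.301]] [ 0.5744 -0.212   0.04  ] [0.2249 0.1585 0.2346 0.1633]
tape [0.786  0.0282 0.048 ]
box [0.4307 0.4787 0.036 ]
jar [ 0.5139 -0.4327  0.095 ]
big [0.423  0.1379 0.02  ]
```

The jet, grip and collar lie on an axis at yaw of about 16.5° and z of about 0.10. I'll turn the tool to that axis while rising, then move over the coupler for a wrist view.

```bash
python3 -m crank '[[85,[0,0,-17],-0.116],[85,[0,0,-17],-0.116],[85,[0,0,-17],-0.116],[85,[0,0,-17],-0.116],[85,[0,0,-17],-0.116],[85,[-19,-34,0],0],[85,[-19,-34,0],0],[85,[-19,-34,0],0],[85,[-19,-34,0],0],[85,[-19,-34,0],0],[85,[-19,-34,0],0],[85,[-19,-34,0],0],[85,[-19,-34,0],0],[85,[-19,-34,0],0],[85,[-19,-34,0],0],[85,[-19,-34,0],0],[85,[-19,-34,0],0],[85,[-19,-34,0],0],[85,[-19,-34,0],0],[85,[-19,-34,0],0]]' 40
python3 - <<'E'
from h import *
C=cal("wrist");w=arm.capture("wrist");np.save("w1.npy",w);np.save("c1.npy",np.array([C],dtype=object),allow_pickle=True)
print(arm.get_obs()["position"],arm.get_obs()["eef_rot"].round(3),-C[1].T@C[2],C[1][2],C[0]["fx"])
cv2.imwrite("pics/w1.png",cv2.convertScaleAbs(cv2.resize(w[:,:,::-1],(800,600),interpolation=cv2.INTER_CUBIC),alpha=1.3))
E
```

```text
time_s: 1.77
position: [0.5989, 0.1884, 0.3004]
eef_rot: [[-0.959, -0.283, -0.001], [-0.283, 0.959, -0.0], [0.001, 0.0, -1.0]]
wrist_force: [0.5, 1.3, 0.4]
finger_gap: 0.999
grip_force: 0.0
[0.60398111 0.182208   0.29991144] [[-0.961 -0.278  0.004]
 [-0.278  0.961 -0.006]
 [-0.002 -0.007 -1.   ]] [0.53535823 0.16960174 0.45782963] [ 0.25512733  0.07556434 -0.96395024] 327.7771066686784
```

View pics/w1.png

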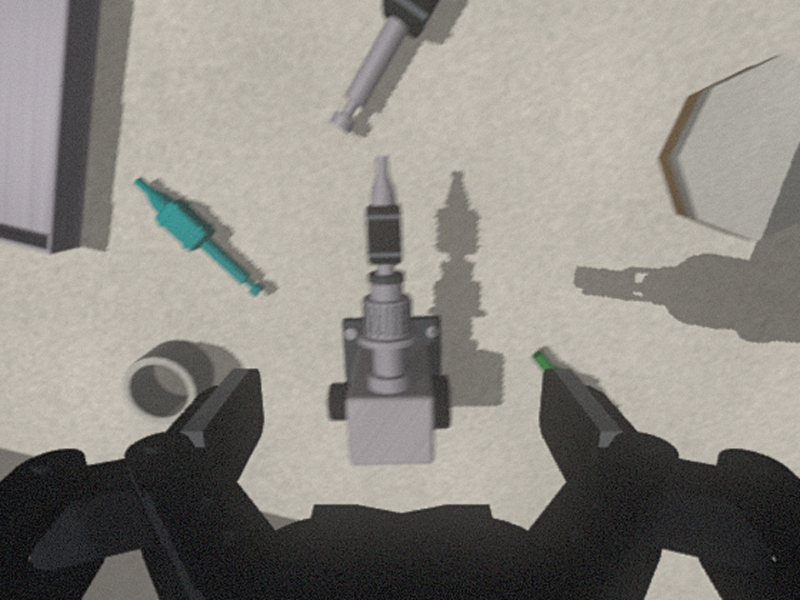

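The wrist view (800x600) shows the jet tip at (381,157), the grip centre at (384,235), the mouth at (386,276), the sleeve at about (386,318), the flange at (387,343) and the block face at (387,394). The jaws straddle the axis. I'll take a second wrist view from 70 mm to the side to triangulate.

```bash
python3 - <<'E'
from h import *
import pickle
C=cal("wrist");w=arm.capture("wrist");np.save("w1.npy",w);pickle.dump(C,open("c1.pkl","wb"));print(arm.get_obs()["position"],arm.get_obs()["eef_rot"].round(4).tolist())
E
python3 -m crank '[[85,[0,-35,0],0],[85,[0,-35,0],0],[85,[0,0,0],0],[85,[0,0,0],0],[85,[0,0,0],0]]'
python3 - <<'E'
from h import *
import pickle
C=cal("wrist");w=arm.capture("wrist");np.save("w2.npy",w);pickle.dump(C,open("c2.pkl","wb"));print(arm.get_obs()["position"])
f=lambda i:cv2.convertScaleAbs(cv2.resize(i[:,:,::-1][90:300,60:460],None,fx=2,fy=2,interpolation=cv2.INTER_CUBIC)[:, :],alpha=1.3)
a=f(np.load("w1.npy"))[:,120:520];b=f(w)[:,0:400]
print(a.shape)
for o in(a,b):
    for k in range(0,400,20):cv2.line(o,(k,0),(k,6),(0,0,255),1);cv2.line(o,(0,k),(6,k),(0,0,255),1)
cv2.imwrite("pics/w12.png",np.hstack([a,b]))
E
```

```text
[0.60125262 0.18519366 0.29973286] [[-0.9608, -0.2773, 0.0001], [-0.2773, 0.9608, -0.0025], [0.0007, -0.0025, -1.0]]
time_s: 2.28
position: [0.6173, 0.1235, 0.3006]
eef_rot: [[-0.959, -0.283, -0.001], [-0.283, 0.959, 0.001], [0.001, 0.001, -1.0]]
wrist_force: [-0.6, -0.8, 0.2]
finger_gap: 0.997
grip_force: 0.0
[0.61730277 0.12403771 0.30076204]
(420, 400, 3)
```

View pics/w12.png

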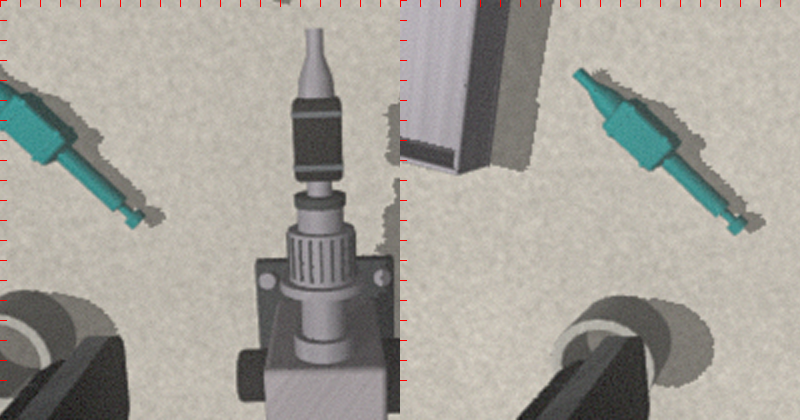

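In the left half the nozzle is seen straight down: jet at (314,30), grip at (317,139), sleeve at (320,258) and flange at (321,288). The right crop missed it, since the nozzle lies further right in that view. I'll segment the dark grip by mask in both views instead.

```bash
python3 - <<'E'
from h import *
import pickle
np.set_printoptions(precision=4,suppress=True)
C1,C2=[pickle.load(open(f"c{k}.pkl","rb")) for k in(1,2)]
def blob(i,near):
    g=i.max(2);m=(g<75).astype(np.uint8)
    n,l,s,c=cv2.connectedComponentsWithStats(m,connectivity=4)
    k=min((k for k in range(1,n) if s[k,4]>150),key=lambda k:np.hypot(*(c[k]-near)));print(c[k],s[k])
    return c[k]
w1,w2=np.load("w1.npy"),np.load("w2.npy")
p=blob(w1,(278,159));q=blob(w2,(340,159))
X,r=tri((C1,*p),(C2,*q));print("grip",X,r)
n=lambda x,y:(60+(120+x)/2,90+y/2)
top=[plane(C1,*n(x,y),z) for x,y,z in((314,30,.1),(317,139,.1),(320,258,.119),(321,340,.11))]
for t in top:print(t)
A=np.array(top)[:,:2];v=A[3]-A[0];print("yaw",np.degrees(np.arctan2(v[1],v[0])))
# tray from w2 : wall bottom corner & via scene tri
S=cal("scene");D=cal("side")
for a,b in zip([(325,320),(400,373),(347,433),(271,370)],[(387,398),(489,355),(547,405),(437,461)]):
    print("tray",*tri((S,a[0]*.7,a[1]*.7),(D,b[0]*.7,b[1]*.7)))
E
```

```text
[278.6482 160.2461] [267 148  24  25 577]
[332.3637 163.3176] [319 143  27  42 932]
grip [0.585  0.1731 0.1004] [0.5, 0.5]
[0.5309 0.1557 0.1   ]
[0.5848 0.1728 0.1   ]
[0.6437 0.1918 0.119 ]
[0.6938 0.2068 0.11  ]
yaw 17.419555043611368
tray [ 0.4724 -0.1109  0.016 ] [3.5, 3.5]
tray [ 0.6992 -0.103   0.0215] [3.8, 3.8]
tray [ 0.7025 -0.2781  0.0293] [2.6, 2.6]
tray [ 0.4708 -0.2832  0.018 ] [1.4, 1.4]
```

```bash
python3 -m crank '[[85,[-24.5,28,0],-0.015],[85,[-24.5,28,0],0],[85,[0,0,30],0],[85,[0,0,35],0],[85,[0,0,35],0],[85,[0,0,35],0],[85,[0,0,25],0],[85,[0,0,20],0],[85,[0,0,20],0],[85,[0,0,0],0],[85,[0,0,0],0],[85,[0,0,0],0]]'
python3 - <<'E'
from h import *
w=arm.capture("wrist");s=arm.capture("side")
A=cv2.resize(w[:,:,::-1],(560,420));B=cv2.resize(s[130:230,220:340,::-1],(504,420),interpolation=cv2.INTER_CUBIC)
cv2.imwrite("pics/g1.png",cv2.convertScaleAbs(cv2.resize(np.hstack([A,B]),(800,316)),alpha=1.5))
E
```

```text
time_s: 3.33
position: [0.6492, 0.1919, 0.1026]
eef_rot: [[-0.954, -0.299, 0.002], [-0.299, 0.954, 0.001], [-0.002, -0.0, -1.0]]
wrist_force: [0.2, -1.0, 0.4]
finger_gap: 0.993
grip_force: 0.0
```

View pics/g1.png

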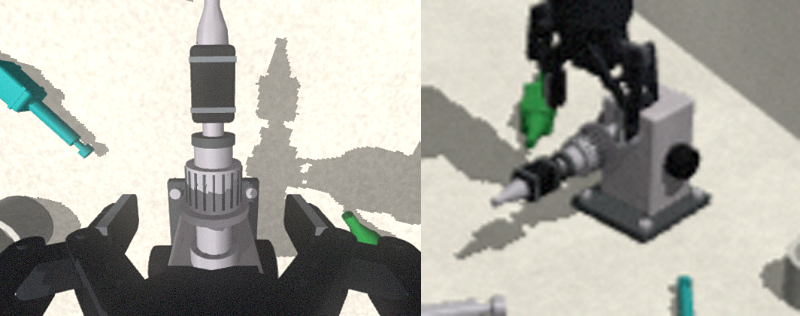

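```bash
python3 - <<'E'
from h import *
C=cal("wrist");o=arm.get_obs();p=o["position"];print(p,o["eef_rot"][:,0])
k=(800/1064)
for n,q in(("tcp",p),("tcp+11back",p-o["eef_rot"][:,0]*.011),("tcp+11front",p+o["eef_rot"][:,0]*.011)):print(n,proj(C,q)*k)
# rays of image features: sleeve front edge (213,165) ,flange rear top (213,208), mouth (213,137)
for n,(x,y),z in(("sleevefront",(213,168),.119),("flange top",(213,207),.125),("mouth",(213,138),.113),("padL front",(133,196),.115),("padL rear",(110,235),.115),("grip",(213,83),.113)):
    q=plane(C,x/k,y/k,z);print(n,q,"tool x of it",1000*(q-p)@o["eef_rot"][:,0],"y",1000*(q-p)@o["eef_rot"][:,1])
E
```

```text
[0.65020986 0.19161036 0.10375633] [-0.95445991 -0.29830911 -0.00423817]
tcp [210.98912329 187.93732506]
tcp+11back [210.97682552 202.55099918]
tcp+11front [211.0018552  172.80775407]
sleevefront [0.63118552 0.18693927 0.119     ] tool x of it 19.486787598280777 y 1.209766593201152
flange top [0.65310384 0.19381759 0.125     ] tool x of it -3.5106644838847765 y 1.233714594185465
mouth [0.61468792 0.18177297 0.113     ] tool x of it 36.79967168333412 y 1.2028311186017115
padL front [0.66601441 0.1439048  0.115     ] tool x of it -0.9014617148287015 y -50.25327803622043
padL rear [0.69880417 0.13529952 0.115     ] tool x of it -29.63093781518234 y -68.24825564539888
grip [0.58397289 0.17207229 0.113     ] tool x of it 69.00973621115558 y 1.1064342467697517
```

The TCP sits about 4 mm too far back relative to the collar point. I'll correct that and close.

```bash
python3 -m crank '[[85,[4,1,3],0],[85,[0,0,0],0],[30,[0,0,0],0],[30,[0,0,0],0],[30,[0,0,0],0],[30,[0,0,0],0],[30,[0,0,0],0],[30,[0,0,0],0],[30,[0,0,0],0],[30,[0,0,0],0]]' 70
```

```text
time_s: 4.27
position: [0.6445, 0.1905, 0.0981]
eef_rot: [[-0.955, -0.298, -0.0], [-0.298, 0.955, -0.0], [0.0, 0.0, -1.0]]
wrist_force: [-0.7, 0.1, -0.7]
finger_gap: 0.351
grip_force: 0.0
```

```bash
python3 - <<'E'
from h import *
o=arm.get_obs();print(o["position"],o["finger_gap"],o["grip_force"])
w=arm.capture("wrist");s=arm.capture("side")
A=cv2.resize(w[:,:,::-1],(560,420));B=cv2.resize(s[130:230,220:340,::-1],(504,420),interpolation=cv2.INTER_CUBIC)
cv2.imwrite("pics/g2.png",cv2.convertScaleAbs(cv2.resize(np.hstack([A,B]),(800,316)),alpha=1.5))
E
```

```text
[0.64451967 0.19048271 0.09805795] 0.35084852557511975 0.0
```

View pics/g2.png

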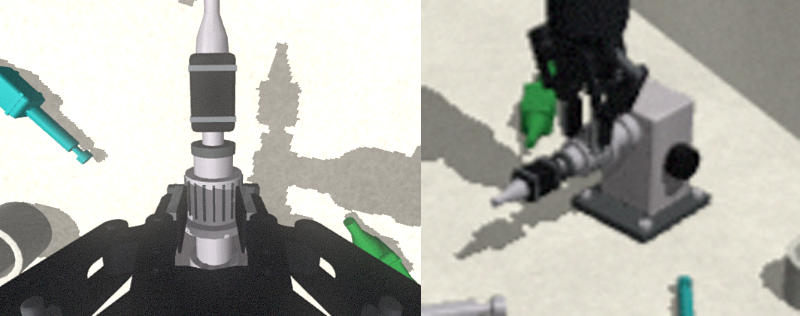

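The fingers stand beside the ribbed sleeve (sleeve columns 187–243, pads at rows 185–220), but no grip force is reported. I'll command a full close.

```bash
python3 -m crank '[[10,[0,0,0],0],[10,[0,0,0],0],[10,[0,0,0],0],[10,[0,0,0],0]]' 70
```

```text
time_s: 4.7
position: [0.6462, 0.1941, 0.104]
eef_rot: [[-0.955, -0.297, 0.004], [-0.297, 0.955, 0.006], [-0.006, 0.005, -1.0]]
wrist_force: [-6.2, 5.5, 15.5]
finger_gap: 0.114
grip_force: 8.0
```

```bash
python3 - <<'E'
from h import *
o=arm.get_obs();print(o["position"],o["finger_gap"],o["grip_force"],o["wrist_force"],o["joint_pos"])
w=arm.capture("wrist");s=arm.capture("side");c=arm.capture("scene")
A=cv2.resize(w[170:350,180:380,::-1],(440,396),interpolation=cv2.INTER_CUBIC)
B=cv2.resize(s[140:200,240:300,::-1],(360,396),interpolation=cv2.INTER_CUBIC)
D=cv2.resize(c[150:180,290:380,::-1],(800,200),interpolation=cv2.INTER_CUBIC)
np.save("w3.npy",w)
cv2.imwrite("pics/g3.png",cv2.convertScaleAbs(np.vstack([np.hstack([A,B]),D]),alpha=1.7,beta=15))
C=cal("wrist");p=o["position"];R=o["eef_rot"]
print("tcp",(proj(C,p)-[180,170])*2.2,"side",(proj(cal("side"),p)-[240,140])*[6,6.6]+[440,0], "side 17 ahead",(proj(cal("side"),p+R[:,2]*.017)-[240,140])*[6,6.6]+[440,0])
E
```

```text
[0.64621769 0.19409713 0.1039574 ] 0.11447457223265645 8.0236973148385 [-6.23460113  5.46886512 15.50211022] [ 0.18532036  0.4220825   1.57262537  0.00584986  1.14174374 -1.68988228]
tcp [221.36554703 176.06676768] side [631.98915148 242.38940433] side 17 ahead [631.60172873 273.98466981]
```

View pics/g3.png

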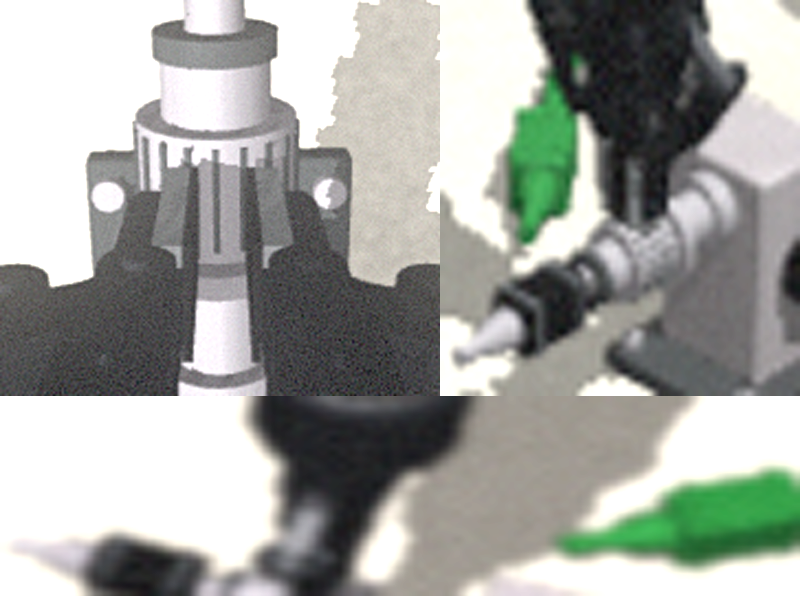

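The fingers have ridden up onto the top of the sleeve: the tips end at side-crop (645,220), above the projected TCP at (632,242). The tips therefore stand further back than assumed, and I'll quantify that from the picture.

```bash
python3 - <<'E'
from h import *
C=cal("wrist");o=arm.get_obs();p=o["position"];R=o["eef_rot"]
print(p)
for z in (-30,-20,-10,0,10,17):
    print(z,[((proj(C,p+R@np.array([x,y,z])/1000)-[180,170])*2.2).round().tolist() for x,y in((11,-5),(11,5),(-11,-5),(-11,5))])
E
```

```text
[0.64617977 0.19407962 0.10396818]
-30 [[195.0, 184.0], [248.0, 184.0], [196.0, 286.0], [246.0, 287.0]]
-20 [[197.0, 164.0], [246.0, 164.0], [198.0, 261.0], [245.0, 261.0]]
-10 [[198.0, 147.0], [244.0, 147.0], [199.0, 239.0], [243.0, 239.0]]
0 [[200.0, 132.0], [243.0, 132.0], [200.0, 219.0], [242.0, 219.0]]
10 [[201.0, 118.0], [242.0, 118.0], [202.0, 201.0], [241.0, 201.0]]
17 [[202.0, 109.0], [241.0, 109.0], [202.0, 189.0], [240.0, 189.0]]
```

The tips stand about 15 mm behind the TCP, not ahead of it, and the contact height agrees. I'll open, go 22 mm lower (still clear of the block and flange tops), and close again.

```bash
python3 -m crank '[[85,[0,0,0],0],[85,[0,0,0],0],[85,[0,0,0],0],[85,[0,0,0],0],[85,[0,0,0],0],[85,[0,0,0],0],[85,[-2,0,7],0],[85,[0,0,8],0],[85,[0,0,7],0],[85,[0,0,0],0],[30,[0,0,0],0],[30,[0,0,0],0],[30,[0,0,0],0],[30,[0,0,0],0],[30,[0,0,0],0],[30,[0,0,0],0],[30,[0,0,0],0],[30,[0,0,0],0]]' 70
```

```text
time_s: 6.35
position: [0.6464, 0.1927, 0.0774]
eef_rot: [[-0.955, -0.298, 0.0], [-0.298, 0.954, 0.002], [-0.001, 0.002, -1.0]]
wrist_force: [-3.5, 4.4, 5.0]
finger_gap: 0.427
grip_force: 73.0
```

The grip is good: 36.5 mm opening at 73 N on the sleeve. Now I'll pull the collar back and hold it.

```bash
python3 -m crank '[[30,[-3,0,0],0],[30,[-3,0,0],0],[30,[-3,0,0],0],[30,[-2,0,0],0],[30,[-1,0,0],0],[30,[0,0,0],0],[30,[0,0,0],0],[30,[0,0,0],0],[30,[0,0,0],0],[30,[0,0,0],0],[30,[0,0,0],0],[30,[0,0,0],0],[30,[0,0,0],0],[30,[0,0,0],0],[30,[0,0,0],0]]'
python3 - <<'E'
from h import *
import pickle
C=cal("wrist");w=arm.capture("wrist");np.save("w4.npy",w);pickle.dump(C,open("c4.pkl","wb"))
o=arm.get_obs();p=o["position"];R=o["eef_rot"];print(p,o["wrist_force"])
g=w.max(2);m=(g<75).astype(np.uint8);n,l,s,c=cv2.connectedComponentsWithStats(m,connectivity=4)
for k in range(1,n):
    if s[k,4]>200 and c[k][1]<220: print(s[k],c[k],plane(C,*c[k],.1),"tool",(R.T@(plane(C,*c[k],.113)-p)*1000).round(1))
print("expected origin latched",proj(C,[.585,.1728,.113]),"popped",proj(C,[.585-.0248,.1728-.0077,.113]))
E
```

```text
time_s: 7.6
position: [0.6556, 0.1957, 0.0773]
eef_rot: [[-0.954, -0.298, -0.005], [-0.298, 0.954, 0.001], [0.005, 0.002, -1.0]]
wrist_force: [-8.9, 2.2, 9.6]
finger_gap: 0.422
grip_force: 73.5
[0.65558243 0.19567639 0.07733988] [-8.19463884  2.80114706  9.10552894]
[ 241    0   75   56 4060] [277.8179803   27.12586207] [0.56209651 0.16524384 0.1       ] tool [ 95.3  -1.  -35.2]
[ 242   65   74   26 1588] [278.6209068   75.91498741] [0.57816694 0.1705665  0.1       ] tool [ 80.   -0.7 -35.3]
[   0   83   90  110 1485] [ 28.35151515 128.1973064 ] [0.62679205 0.08088138 0.1       ] tool [ 62.3 -91.2 -35.6]
[246 169  69  24 678] [290.40855457 178.67256637] [0.61491775 0.18717313 0.1       ] tool [ 43.9   3.7 -35.5]
expected origin latched [278.7521045   93.16635571] popped [278.85267406  10.42746937]
```

The collar is back and the nozzle's grip has moved out about 23 mm. I'll hold a little longer, ease the collar home, open and rise.

```bash
python3 -m crank '[[30,[0,0,0],0],[30,[0,0,0],0],[30,[0,0,0],0],[30,[4,0,0],0],[30,[4,0,0],0],[30,[3,0,0],0],[30,[0,0,0],0],[85,[0,0,0],0],[85,[0,0,0],0],[85,[0,0,0],0],[85,[0,0,0],0],[85,[0,0,0],0],[85,[0,0,0],0],[85,[0,0,-25],0],[85,[0,0,-35],0],[85,[0,0,-40],0],[85,[0,0,-40],0],[85,[0,0,0],0],[85,[0,0,0],0],[85,[0,0,0],0]]'
python3 - <<'E'
from h import *
import pickle
C=cal("wrist");w=arm.capture("wrist");np.save("w5.npy",w);pickle.dump(C,open("c5.pkl","wb"))
o=arm.get_obs();p=o["position"];R=o["eef_rot"];print(p,o["wrist_force"])
g=w.max(2);m=(g<75).astype(np.uint8);n,l,s,c=cv2.connectedComponentsWithStats(m,connectivity=4)
for k in range(1,n):
    if s[k,4]>60 and c[k][1]<260 and 200<c[k][0]<360: print(s[k],c[k],plane(C,*c[k],.113))
print("expected origin latched",proj(C,[.585,.1728,.113]),"popped",proj(C,[.585-.0248,.1728-.0077,.113]))
A=cv2.resize(w[:,:,::-1],(800,600));cv2.imwrite("pics/w5.png",cv2.convertScaleAbs(A,alpha=1.4))
E
```

```text
time_s: 9.32
position: [0.6473, 0.1912, 0.2162]
eef_rot: [[-0.955, -0.297, 0.0], [-0.297, 0.955, -0.0], [-0.0, -0.0, -1.0]]
wrist_force: [0.6, -0.4, -1.2]
finger_gap: 0.998
grip_force: 0.0
[0.64634051 0.19106351 0.2143825 ] [-0.47906726 -0.0949761  -1.09861413]
[265  43  34  17 286] [282.12587413  55.01748252] [0.54230534 0.15951828 0.113     ]
[ 265   64   34   36 1188] [281.68939394  81.13215488] [0.55946901 0.16456418 0.113     ]
[266 103  33  11 287] [282.13937282 107.71080139] [0.57745331 0.17056014 0.113     ]
[266 154  34  12 222] [284.89189189 159.59459459] [0.61435794 0.18442984 0.113     ]
[ 226  174  113  129 4243] [288.75418336 247.07070469] [0.68437199 0.21003432 0.113     ]
expected origin latched [281.97923093 118.43351772] popped [282.08177658  82.35845112]
```

View pics/w5.png

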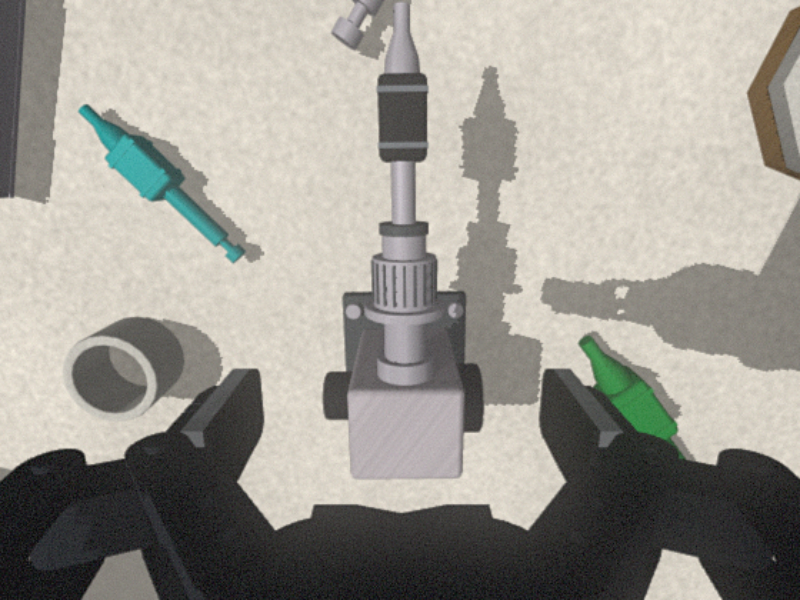

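The picture shows the collar home and the nozzle out by the expected amount: grip centre at (402,116), world (0.5595,0.1646), with the shank still in the mouth. I'll go over the grip, descend and close.

```bash
python3 -m crank '[[85,[30,0,0],0],[85,[31,0,0],0],[85,[30,0,0],0],[85,[0,0,35],0],[85,[0,0,35],0],[85,[0,0,30],0],[85,[0,0,20],0],[85,[0,0,12],0],[85,[0,0,7],0],[85,[0,0,0],0],[85,[0,0,0],0],[18,[0,0,0],0],[18,[0,0,0],0],[18,[0,0,0],0],[18,[0,0,0],0],[18,[0,0,0],0],[18,[0,0,0],0],[18,[0,0,0],0],[18,[0,0,0],0],[18,[0,0,0],0]]' 45
```

```text
time_s: 11.03
position: [0.5609, 0.1646, 0.0777]
eef_rot: [[-0.955, -0.298, 0.001], [-0.298, 0.955, 0.0], [-0.001, 0.0, -1.0]]
wrist_force: [-1.0, 0.3, 4.6]
finger_gap: 0.291
grip_force: 48.2
```

Gripped at 25 mm and 48 N. Now I'll draw it straight out, then lift.

```bash
python3 -m crank '[[18,[5,0,0],0],[18,[10,0,0],0],[18,[12,0,0],0],[18,[12,0,0],0],[18,[12,0,0],0],[18,[12,0,0],0],[18,[12,0,0],0],[18,[10,0,0],0],[18,[0,0,-20],0],[18,[0,0,-30],0],[18,[0,0,-30],0],[18,[0,0,-30],0],[18,[0,0,-30],0],[18,[0,0,0],0],[18,[0,0,0],0]]'
python3 - <<'E'
from h import *
S=cal("scene");D=cal("side")
o=arm.get_obs();print(o["position"],o["eef_rot"].round(3).tolist(),o["finger_gap"],o["grip_force"])
c=arm.capture("scene");s=arm.capture("side")
A=c[195:320,170:300,::-1];B=s[230:340,255:395,::-1]   # tray crops
A=cv2.resize(A,None,fx=2.9,fy=2.9,interpolation=cv2.INTER_CUBIC);B=cv2.resize(B,None,fx=2.9,fy=2.9,interpolation=cv2.INTER_CUBIC)
H=max(A.shape[0],B.shape[0]);pad=lambda i:cv2.copyMakeBorder(i,0,H-i.shape[0],0,0,0)
E=s[90:290,130:330,::-1] # nozzle
E=cv2.resize(E,(230,230)); F=np.zeros((235,A.shape[1]+B.shape[1],3),np.uint8);F[:230,:230]=E
cv2.imwrite("pics/tray.png",cv2.convertScaleAbs(np.vstack([np.hstack([pad(A),pad(B)]),F]),alpha=2.0));print(A.shape,B.shape)
E
```

```text
time_s: 12.28
position: [0.4799, 0.1388, 0.2187]
eef_rot: [[-0.955, -0.297, 0.003], [-0.297, 0.955, 0.0], [-0.003, -0.001, -1.0]]
wrist_force: [-0.5, -0.8, -2.0]
finger_gap: 0.292
grip_force: 47.5
[0.47992791 0.13883355 0.2187435 ] [[-0.955, -0.297, 0.003], [-0.297, 0.955, 0.0], [-0.003, -0.001, -1.0]] 0.2924308780047678 47.480692863464355
(362, 377, 3) (319, 406, 3)
```

View pics/tray.png

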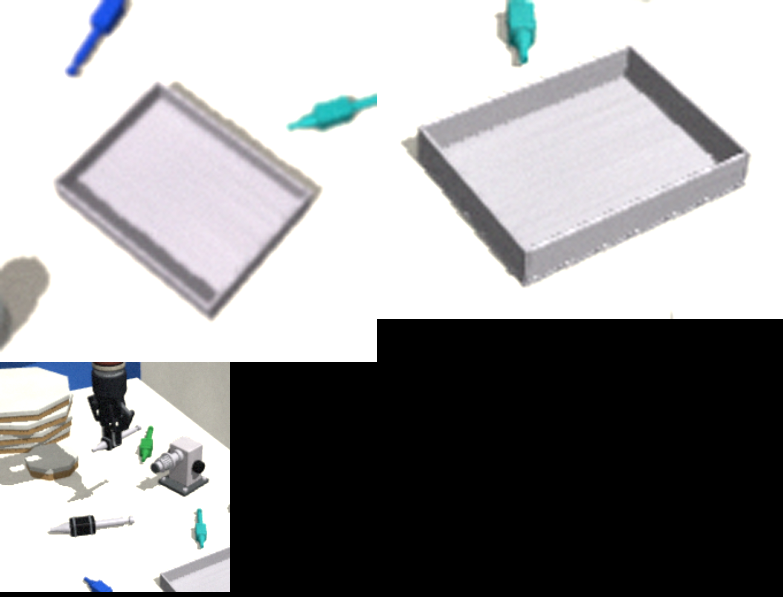

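The nozzle hangs level in the gripper, clear of the socket. The top rim corners of the tray show clearly in both crops: scene (160,85), (320,190), (213,308), (58,183); side (420,130), (630,47), (748,155), (526,250). I'll triangulate them.

```bash
python3 - <<'E'
from h import *
np.set_printoptions(precision=4,suppress=True)
S=cal("scene");D=cal("side");Q=[]
for a,b in zip([(160,85),(320,190),(213,308),(58,183)],[(43,130),(253,47),(371,155),(149,250)]):
    x,r=tri((S,a[0]/2.9+170,a[1]/2.9+195),(D,b[0]/2.9+255,b[1]/2.9+230));Q.append(x);print(x,r)
Q=np.array(Q);c=Q.mean(0);e=(Q[1]+Q[2]-Q[0]-Q[3])/2;print("centre",c,"len",np.linalg.norm(e),"wid",np.linalg.norm((Q[0]+Q[1]-Q[2]-Q[3])/2),"yaw",np.degrees(np.arctan2(e[1],e[0])))
# floor bottom check: light floor mask centroid on plane z=.005 both views
E
```

```text
[ 0.4703 -0.1169  0.0297] [1.8, 1.8]
[ 0.7    -0.102   0.0277] [2.7, 2.7]
[ 0.7015 -0.2755  0.0302] [0.3, 0.3]
[ 0.4748 -0.2813  0.033 ] [1.3, 1.3]
centre [ 0.5867 -0.194   0.0301] len 0.22840682628707487 wid 0.16898208560251132 yaw 2.5866411019031275
```

```bash
python3 -m crank '[[18,[0,0,0],0.085],[18,[0,0,0],0.086],[18,[0,0,0],0.086],[18,[-4,-18,0],0],[18,[-7,-32,0],0],[18,[-7.5,-34,0],0],[18,[-7.5,-34,0],0],[18,[-7.5,-34,0],0],[18,[-7.5,-34,0],0],[18,[-7.5,-34,0],0],[18,[-7.5,-34,0],0],[18,[-7.5,-34,0],0],[18,[-7,-32,0],0],[18,[-4,-18,0],0],[18,[0,0,0],0],[18,[0,0,0],0],[18,[0,0,0],0],[18,[0,0,0],0]]'
python3 - <<'E'
from h import *
o=arm.get_obs();p=o["position"];R=o["eef_rot"];C=cal("wrist");w=arm.capture("wrist");np.save("w6.npy",w)
print(p,o["wrist_force"])
# bright tray/edges along some rows: table is warm, tray grey (r-b small)
f=w.astype(int);d=f[:,:,0]-f[:,:,2]
ctr=np.array([.587,-.195,0]);ux=np.array([.999,.045,0]);uy=np.array([-.045,.999,0])
def prof(axis,other,lo,hi,off,z=.04):
    out=[]
    for t in np.arange(lo,hi,.006):
        u,v=proj(C,ctr+axis*t+other*off+np.array([0,0,z]));u,v=int(round(u)),int(round(v))
        out.append((int(round(t*1000)),f[v,u].tolist()) if 0<=u<560 and 0<=v<420 else (int(round(t*1000)),None))
    return out
for nm,P in(("x",prof(ux,uy,-.14,-.09,.05)),("y+",prof(uy,ux,.06,.11,-.06)),("y-",prof(uy,ux,-.11,-.06,-.06))):print(nm,P)
E
```

```text
time_s: 13.88
position: [0.5683, -0.1935, 0.2161]
eef_rot: [[-0.999, -0.047, -0.002], [-0.047, 0.999, 0.002], [0.002, 0.002, -1.0]]
wrist_force: [0.5, 0.6, -1.4]
finger_gap: 0.287
grip_force: 47.4
[ 0.56827338 -0.19353069  0.21608389] [ 0.45852235  0.57052126 -1.37585898]
x [(-140, [186, 181, 169]), (-134, [185, 181, 170]), (-128, [185, 179, 172]), (-122, [189, 184, 175]), (-116, [135, 128, 134]), (-110, [158, 153, 158]), (-104, [151, 148, 154]), (-98, [153, 147, 152]), (-92, [149, 145, 148])]
y+ [(60, [150, 145, 150]), (66, [149, 145, 148]), (72, [103, 102, 102]), (78, [143, 141, 142]), (84, [117, 114, 112]), (90, [125, 119, 117]), (96, [118, 117, 110]), (102, [177, 176, 163]), (108, [189, 183, 174])]
y- [(-110, [191, 185, 175]), (-104, [192, 186, 175]), (-98, [181, 174, 166]), (-92, [179, 175, 164]), (-86, [162, 155, 162]), (-80, [78, 74, 75]), (-74, [101, 97, 100]), (-68, [100, 99, 101]), (-62, [101, 97, 98])]
```

From the wrist view the tray edges are within 4 mm of where I expected them, so the centre is right. Now I'll descend.

```bash
python3 -m crank '[[18,[2,-2,20],0],[18,[2,-2,35],0],[18,[0,0,35],0],[18,[0,0,35],0],[18,[0,0,30],0],[18,[0,0,20],0],[18,[0,0,15],0],[18,[0,0,8],0],[18,[0,0,6],0],[18,[0,0,0],0],[18,[0,0,0],0],[18,[0,0,0],0]]'
```

```text
time_s: 14.93
position: [0.5666, -0.1999, 0.0147]
eef_rot: [[-0.999, -0.045, 0.003], [-0.045, 0.999, -0.001], [-0.003, -0.001, -1.0]]
wrist_force: [-0.1, 0.2, -1.7]
finger_gap: 0.298
grip_force: 47.4
```

```bash
python3 -m crank '[[18,[0,0,4],0],[18,[0,0,4],0],[18,[0,0,3],0],[18,[0,0,2],0],[18,[0,0,0],0],[18,[0,0,0],0],[18,[0,0,0],0]]'
```

```text
time_s: 15.52
position: [0.5652, -0.1995, 0.0001]
eef_rot: [[-0.999, -0.045, -0.0], [-0.045, 0.999, 0.0], [0.0, 0.0, -1.0]]
wrist_force: [-0.4, 0.0, -2.6]
finger_gap: 0.294
grip_force: 47.4
```

```bash
python3 -m crank '[[18,[0,0,1.5],0],[18,[0,0,1],0],[18,[0,0,0],0],[18,[0,0,0],0]]'; python3 -m crank '[[18,[0,0,1],0],[18,[0,0,1],0],[18,[0,0,0],0],[18,[0,0,0],0]]'
```

```text
time_s: 15.85
position: [0.5655, -0.1996, -0.0021]
eef_rot: [[-0.999, -0.045, 0.001], [-0.045, 0.999, -0.0], [-0.0, -0.0, -1.0]]
wrist_force: [-0.5, 0.4, 0.4]
finger_gap: 0.294
grip_force: 47.7
time_s: 16.18
position: [0.5657, -0.1996, -0.0024]
eef_rot: [[-0.999, -0.045, -0.0], [-0.045, 0.999, -0.0], [0.0, -0.0, -1.0]]
wrist_force: [-3.4, 1.8, 9.7]
finger_gap: 0.293
grip_force: 48.9
```

The floor is reached: the wrist force went up about 12 N. I'll release gently and rise.

```bash
python3 -m crank '[[27,[0,0,-0.5],0],[30,[0,0,0],0],[34,[0,0,0],0],[45,[0,0,0],0],[60,[0,0,0],0],[60,[0,0,0],0],[60,[0,0,0],0],[60,[0,0,-10],0],[60,[0,0,-20],0],[60,[0,0,-35],0],[60,[0,0,-40],0],[60,[0,0,-40],0],[60,[0,0,-40],0],[60,[0,0,-40],0],[60,[0,0,0],0],[60,[0,0,0],0],[60,[0,0,0],0]]'
python3 - <<'E'
from h import *
import numpy as np
np.set_printoptions(precision=4,suppress=True)
o=arm.get_obs();C=cal("wrist");w=arm.capture("wrist");print(o["position"],o["wrist_force"],o["finger_gap"])
g=w.max(2);n,l,s,c=cv2.connectedComponentsWithStats((g<75).astype(np.uint8),connectivity=4)
e=proj(C,[.5657,-.1996,.03]);print("expect",e)
for k in range(1,n):
    if s[k,4]>60 and np.hypot(*(c[k]-e))<80: print(s[k],c[k],plane(C,*c[k],.025))
# bystanders/scene change: diff from first picture
for nm,f in(("scene","a.npy"),("side","b.npy")):
    d=np.abs(arm.capture(nm).astype(int)-np.load(f)).max(2)
    m=cv2.morphologyEx((d>45).astype(np.uint8),cv2.MORPH_OPEN,np.ones((3,3)))
    n,l,s,c=cv2.connectedComponentsWithStats(m);print(nm,[(s[k].tolist()) for k in range(1,n) if s[k,4]>15])
E
```

```text
time_s: 17.6
position: [0.5651, -0.1994, 0.2217]
eef_rot: [[-0.999, -0.045, 0.001], [-0.045, 0.999, -0.0], [-0.001, -0.0, -1.0]]
wrist_force: [-0.8, 0.4, 0.1]
finger_gap: 0.707
grip_force: 0.0
[ 0.5651 -0.1994  0.2217] [-0.7556  0.4233  0.122 ] 0.7066034066277703
expect [280.2275 180.775 ]
[269 157  24  10 163] [280.7117 162.3374] [ 0.5465 -0.2     0.025 ]
[269 169  24  23 545] [280.6477 179.9413] [ 0.5657 -0.1991  0.025 ]
[270 195  23   5 100] [281.31 196.72] [ 0.5846 -0.1975  0.025 ]
scene [[143, 0, 23, 25, 398], [169, 0, 7, 6, 31], [263, 0, 16, 3, 43], [250, 0, 63, 32, 723], [148, 7, 161, 226, 12767], [251, 24, 9, 9, 46], [310, 29, 6, 4, 18], [209, 31, 50, 46, 1158], [148, 35, 8, 5, 27], [282, 34, 6, 5, 25], [159, 42, 18, 10, 110], [257, 42, 5, 5, 19], [278, 57, 7, 4, 22], [107, 71, 23, 35, 456], [158, 92, 7, 14, 67], [140, 107, 16, 5, 53], [194, 119, 18, 15, 142], [300, 172, 15, 13, 132], [222, 252, 15, 14, 136]]
side [[128, 0, 237, 144, 9290], [0, 2, 12, 23, 218], [13, 29, 7, 5, 30], [39, 52, 7, 6, 34], [25, 69, 6, 4, 19], [215, 68, 13, 9, 82], [19, 84, 10, 5, 32], [4, 88, 14, 6, 57], [46, 111, 16, 11, 86], [69, 115, 26, 74, 991], [0, 125, 21, 6, 76], [42, 124, 21, 12, 128], [7, 138, 15, 4, 47], [33, 142, 38, 21, 227], [306, 143, 48, 72, 2112], [29, 153, 44, 20, 251], [72, 156, 8, 11, 52], [0, 170, 26, 5, 101], [64, 174, 11, 7, 36], [247, 179, 17, 15, 173], [72, 190, 23, 53, 826], [93, 197, 195, 68, 3681], [237, 199, 15, 8, 88], [213, 224, 6, 3, 18], [216, 227, 16, 4, 48], [0, 246, 17, 45, 630], [82, 255, 7, 10, 42], [18, 259, 11, 7, 43], [30, 261, 14, 5, 62], [310, 279, 19, 17, 198], [10, 292, 8, 10, 54]]
```

The nozzle lies still, where it was released: grip at (0.566,−0.199), nose at x≈0.66 and jet at x≈0.51. That is wholly inside the tray, whose inside runs from about 0.475 to 0.695. The scene picture shows no change at the tape roll, small box or jar.

```bash
python3 -c "
from station import arm
print(arm.job_done())"
```

```text
the job is handed in; nothing more can be done
None
```

The nozzle was released from the coupler, drawn straight out and set down wholly inside the tray in about 18 s; the tape roll, small box and jar were not moved, and the job is handed in.

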